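Set and lock the stop of a dough-cutting gauge

TASK

Set the dough-cutting gauge to the portion length marked by the red clip: push the sliding stop along its rail until its spring plunger drops into the notch at the red clip, then press the black locking lever on the stop down flat. Only push and press with the fingertips: do not pinch the stop or pull up its plunger, and leave everything else on the table where it stands.

Things in the scene. Friction and masses are not known exactly. Their poses are not given: they have to be found in the camera images.
- gauge: Dough-cutting gauge: wooden board 150x280x18 mm screwed to the table, with a steel rail along its length. Origin: centre of its underside, on the table. +x across the board away from the robot, +y to the left along the rail, z up. The rail line is at x = +25 mm, its crest 34 mm above the table, free between end blocks at y = +-125 mm. Two pairs of 48 mm high blade guide posts at y = +124 mm.
- stop (a joint): Position (m) of the sliding stop along the rail, = y of its centre in the gauge's frame, + to the left; runs -0.092 to 0.092. Notches every 30 mm at -0.075, -0.045, -0.015, 0.015, 0.045, 0.075. Between notches it slides at 1 to 3 N and stays where left; it drops into a notch from about 5 mm away (the push force dips), centres itself there, and takes about 6 to 12 N to push out again.
- stop_mark (a point): Point on the black index finger at the back of the stop: on the stop's centre line, 31 mm behind (+x of) the rail line, 46 mm above the table. It passes over the clips; it stands over the red clip when the stop is set.
- pad_left (a point): Middle of the outer face of the black push pad on the left (+y) side of the stop, 34 mm (x) by 18 mm, 40 to 58 mm above the table; its outer face is 24 mm left of the stop's centre. Push here to move the stop right. This point is 2 mm behind (+x of) the rail line and 49 mm above the table. The alloy block between the pads is 47 mm (x) by 40 mm, its top 60 mm above the table.
- pad_right (a point): Middle of the outer face of the same push pad on the right (-y) side: outer face 24 mm right of the stop's centre. Push here to move the stop left. A thin upright steel plate (3 mm, 20 to 60 mm above the table) reaches from the middle of the block's front 68 mm towards the robot.
- plunger (a joint): Height (m) of the stop's brass-headed spring plunger: 0 = dropped into a notch, about 0.0035 = riding on the rail between notches. It moves by itself; its head is under the lever.
- lever (a joint): Angle (rad) of the black locking lever on top of the stop: 0 = standing up 34 degrees, 0.6 = pressed flat (locked). Hinged about an axis along the rail, 19 mm behind the rail line and 72 mm above the table; it points towards the robot. It stays where it is left; about 3 N at its end moves it. While the plunger rides up, the lever is stopped near 0.48, short of flat.
- lever_tip (a point): Middle of the upper face of the lever's 26x26 mm end paddle, 67 mm from the hinge. With the lever flat it is 48 mm towards the robot from the rail line and 75 mm above the table; standing up, about 34 mm from the rail line and 112 mm above the table.
- clip_red: Red plastic clip on the scale strip behind the rail, 23x16 mm, top 40 mm above the table; origin 56 mm behind the gauge's y axis (31 mm behind the rail line), at the y of the notch that it marks, 26 mm above the table. It can be at 0.075, 0.045, -0.045 or -0.075; yellow, blue and white clips like it stand at the other three.
- tub_1: Bystander, loose: small white tub with a blue lid, 73 mm across, 47 mm tall. Origin at the centre of its underside.
- tub_2: Bystander, loose: white lidded tub, 73 mm across, 64 mm tall. Origin at the centre of its underside.
- shaker: Bystander, loose: steel flour shaker, 72 mm across, 88 mm tall. Origin at the centre of its underside.
- timer: Bystander, loose: white kitchen timer lying on its back, 74x64x18 mm. Origin at the centre of its underside.
- brush: Bystander, loose: wooden pastry brush lying on the table, 203x43x14 mm. Origin at the centre of its underside.

How it is judged:
By the outcome, as a careful person would: the job done as asked, in the order asked, and still so for the second after the job is handed in, with the robot touching nothing.
It also fails if it takes over 51 s, if anything falls off the work surface, if the arm or the gripper's body presses on something with over 40 N, if the wrist force passes 120 N, or if a joint passes its speed limit or range.

ROBOT

A 7-joint arm with a two-finger parallel gripper is mounted at the origin on the work surface; the furniture and walls round the work are solid. World frame = base frame: x ahead of the robot, y to its left, z up, the work surface at z = 0. Lengths are in m, angles in rad, forces in N, time in s.
With the tool pointing down it reaches from about 0.425 to 0.925 m from the base axis. Payload 6.8 kg.
Tool frame: the origin (TCP) lies midway between the tips of the shut fingers; the grasp point (between the pads) lies 19 mm behind it; z points along the fingers, y is the direction in which the jaws open and shut (so a half turn about z gives the same grasp; the last joint's range is limited). The gripper opens to 85 mm and grips with 20 to 120 N. Pads are 22 mm wide; open, the fingers measure 114 mm over their backs; the gripper's body (76 mm by 85 mm) begins 54 mm behind the grasp point. The pads swing forward as they close: fully open they stand 13 mm farther back than shut.
Start: joints at [1.194, 0.477, 0.022, 1.555, -0.011, 1.109, -0.083], TCP at [0.179, -0.651, 0.207] pointing down, gripper open.
Joint ranges: [-2.96, 2.96], [-0.34, 2.1], [-1.41, 1.46], [0.24, 2.44], [-1.37, 4.51], [0.17, 1.92], [-2.96, 2.96]. Speed limits (rad/s): [2.39, 2.39, 3.14, 3.14, 3.14, 3.14, 3.14].

INTERFACE

Orientations are given as a unit quaternion [w, x, y, z].
In Python, from station import bot, vision gives the robot as it stands.
- The arm moves only by the tool move_arm, never from a script. Its argument "increments" is text: rows parted by semicolons, each of 7 numbers parted by spaces: the opening, from 0 (shut) to 1 (fully open), then the shift along the world's x, y, z in mm, then the turn, a rotation vector about the world's x, y, z in rad. In form: grip x y z rx ry rz; .... A call has exactly 8 rows; each row shifts and turns the commanded pose from where the row before left it; what a row does not reach is not made up. A row lasts 1/8 s, in which the tool goes at most 62.5 mm and 10.7 degrees, less where a joint would pass 70% of its speed; a pose out of reach is approached as far as the arm can. A call with a gripper value outside its range is refused whole. The fingers move at their own pace and stop on an object; "newtons" is the grip in N (left out, the last holds). Time passes only in rows, so rows that do not move let the fingers close, or fill a call up. It gives the time, the measured TCP pose, the force and the opening at its end, in the units of the state.
- bot.get_obs(): the state, without advancing time (a new reading comes with each control period).
- vision.read_camera(name): name is "scene" or "side" or "wrist"; returns (picture, depth): 420x560x3 uint8, red, green, blue; 420x560 float32, m along the optical axis (not along the pixel's ray), 0 where there is no reading.
- vision.calibration(name): a dict with "fx", "fy", "cx", "cy" (pixels), "R" (3x3) and "t" (3): a world point X has camera coordinates R X + t; the wrist camera has in their place "hand_eye" (4x4, takes a point from camera to tool coordinates, whose origin is the TCP and whose axes are the flange's). Camera axes: x right, y down, z forward; pixel columns grow to the right and rows downward; lengths in m; the calibration is good to about 2 mm. A picture is of the moment at which its call begins: read the wrist's pose just before it. calibration takes no time and is no camera call.
- bot.hand_in(): hands the job in, once; it reports no verdict.
The state is a dict: "t": time; "q": joint angles; "joint_vel": joint speeds; "joint_torque": joint torques, N m; "eef_pos": TCP position; "tool_rot": TCP orientation; "contact_force": force on the tool from outside, world axes, zero at the start; "torque": the same for the moment, N m; "gripper_width": opening from 0.0 (shut) to 1.0 (fully open).
Only numpy, scipy, OpenCV 4.12 (cv2) and the standard library are available. Lean on these libraries where they do the work, as an engineer would, in place of code of your own. Each camera call takes 0.05 s, during which the arm holds its last target.

## Working session

There is one attempt and no reset: what is moved stays moved. The work goes in short steps, Python scripts to look and compute and a tool call to move; the robot and the scene stay as the last step left them, time stands still between calls to the robot, and variables do not carry over. Pictures are saved under pics/ and viewed, and the job is handed in when it is done.

Besides the shell and the picture viewer there is one more tool, called after "Request:" as a command line: name --argument value ..., lists and objects as JSON in quotes. move_arm: Moves the arm, as the interface text tells. Its arguments: {"type":"object","properties":{"increments":{"type":"string"},"newtons":{"type":"number"}},"required":["increments"]}

```bash
mkdir -p pics; cat > h.py <<'E'
from station import bot, vision
import numpy as np, cv2
def snap(n,f):
    o=bot.get_obs(); im,d=vision.read_camera(n); cv2.imwrite(f'pics/{f}.png',im[:,:,::-1]); np.savez(f'pics/{f}.npz',im=im,d=d,p=o['eef_pos'],q=o['tool_rot']); return im,d
def world(n,u,v,z):
    c=vision.calibration(n); return c['R'].T@(np.array([(u-c['cx'])/c['fx']*z,(v-c['cy'])/c['fy']*z,z])-c['t'])
def plane(n,u,v,h):
    c=vision.calibration(n); o=-c['R'].T@c['t']; r=c['R'].T@np.array([(u-c['cx'])/c['fx'],(v-c['cy'])/c['fy'],1]); return o+r*(h-o[2])/r[2]
E
python3 - <<'E'
from h import *
snap('scene','s0');snap('side','d0')
o=bot.get_obs();print(o)
for n in('scene','side'):
    c=vision.calibration(n);print(n,c['fx'],-np.array(c['R']).T@c['t'],c['R'])
E
```

```text
{'t': 0.1, 'q': array([ 1.19388404,  0.47775096,  0.02232802,  1.55631297, -0.01150054,
        1.10927944, -0.08309823]), 'joint_vel': array([-0.0012876 , -0.00106415, -0.00095424, -0.00333358,  0.00025842,
        0.0007518 , -0.00106068]), 'joint_torque': array([ 3.93579860e-03, -5.97759533e+01,  1.61302596e+00, -2.81954813e+01,
        1.27471058e-02,  4.94464359e-03, -2.48090691e-05]), 'eef_pos': array([ 0.17912317, -0.65023066,  0.20651692]), 'tool_rot': array([-7.94740531e-04,  9.90978415e-01,  1.34019111e-01, -1.63574519e-04]), 'contact_force': array([ 0.26936376, -0.38956527,  0.58346145]), 'torque': array([0.00870252, 0.00810471, 0.04567388]), 'gripper_width': 0.9977858387947575}
scene 421.56911209462965 [0.28174953 0.49277815 0.7473679 ] [[-0.89195004 -0.45191923  0.01393331]
 [-0.35490071  0.68070704 -0.64084585]
 [ 0.28012607 -0.57654742 -0.76754313]]
side 543.7546850879589 [0.56548904 0.62241595 0.90179296] [[-0.99573659  0.09175816  0.00943816]
 [ 0.06748927  0.79445808 -0.60355742]
 [-0.06287954 -0.60034724 -0.79726367]]
```

View pics/s0.png

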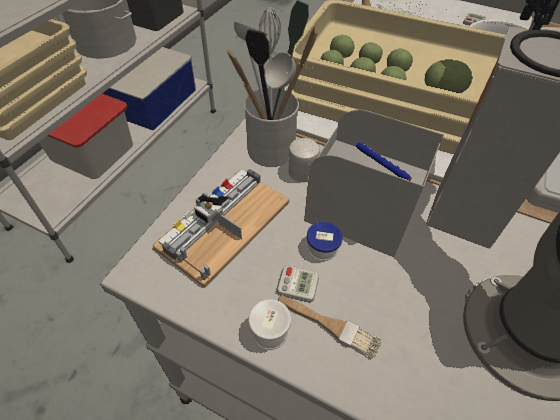

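View pics/d0.png

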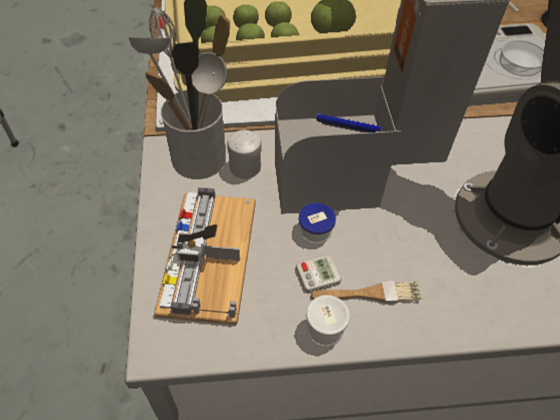

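```bash
python3 - <<'E'
import cv2
a=cv2.imread('pics/d0.png')[180:330,145:265];cv2.imwrite('pics/d0z.png',cv2.resize(a,None,fx=4,fy=4,interpolation=2)[:600])
a=cv2.imread('pics/s0.png')[160:285,145:295];cv2.imwrite('pics/s0z.png',cv2.resize(a,None,fx=4.6,fy=4.6,interpolation=2)[:600])
E
```

```text
(no output)
```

View pics/d0z.png

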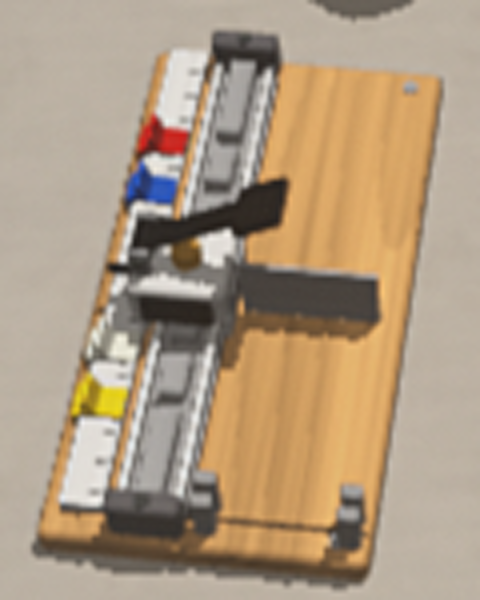

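View pics/s0z.png

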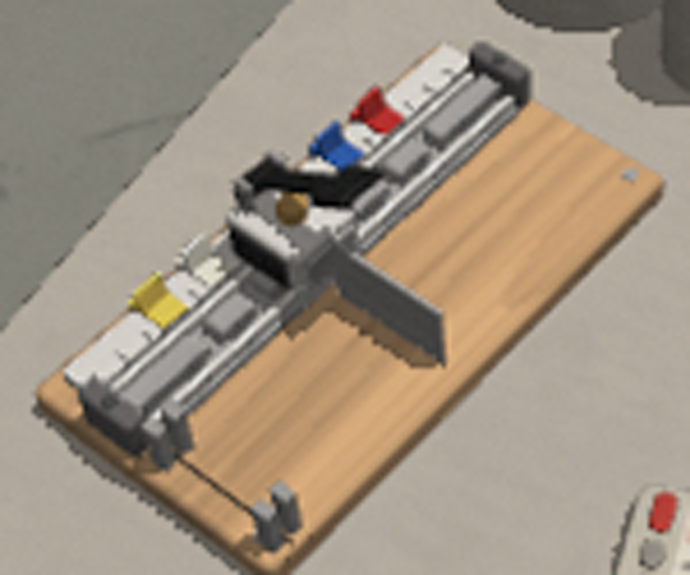

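```bash
cat > cloud.py <<'E'
from h import *
def cloud(n,f,box=None):
    a=np.load(f'pics/{f}.npz');d=a['d'];im=a['im'];c=vision.calibration(n)
    v,u=np.mgrid[:420,:560];P=np.stack([(u-c['cx'])/c['fx']*d,(v-c['cy'])/c['fy']*d,d],-1)
    return (P-c['t'])@np.array(c['R']),im,d
E
python3 - <<'E'
from cloud import *
for n,f in(('side','d0'),('scene','s0')):
    W,im,d=cloud(n,f)
    # table z near
    for (u,v) in ([(280,250),(230,345)] if n=='side' else [(240,260),(200,300)]): print(n,W[v,u])
    r=W[...,2]
    hsv=cv2.cvtColor(im,cv2.COLOR_RGB2HSV)
    reg=np.zeros(d.shape,bool)
    if n=='side': reg[185:325,150:260]=1
    else: reg[165:285,150:292]=1
    m=reg&(d>0)&(r>.010)&(r<.025)
    p=W[m][:,:2].astype(np.float32)
    print(m.sum(),np.median(r[m]),cv2.minAreaRect(p))
    # colored clips
    for nm,lo,hi in(('red',0,8),('blue',105,130),('yel',22,32)):
        k=reg&(hsv[...,0]>=lo)&(hsv[...,0]<=hi)&(hsv[...,1]>150)&(d>0)&(r>.028)&(r<.05)
        print(nm,k.sum(),np.median(W[k],0) if k.any() else '')
    k=reg&(d>0)&(r>.05); q=W[k]; print('high',k.sum(),q.min(0),q.max(0))
    np.savez(f'pics/c_{n}.npz',W=W,reg=reg)
E
```

```text
side [ 0.48611293  0.04223711 -0.0014854 ]
side [ 5.93475312e-01  2.32119842e-01 -1.88487395e-04]
6285 0.01735913246378583 ((0.6262543201446533, 0.046669669449329376), (0.2823423743247986, 0.15081234276294708), 79.04513549804688)
red 43 [ 0.67056095 -0.03812046  0.03204519]
blue 31 [ 0.67625741 -0.00840147  0.03233805]
yel 62 [0.69930814 0.11042018 0.03091973]
high 951 [0.56650256 0.03156614 0.05004779] [0.68074671 0.17587838 0.11733423]
scene [ 0.55245148  0.10641973 -0.00131557]
scene [0.5747777  0.22083941 0.00091114]
4867 0.018005806887057017 ((0.6303242444992065, 0.032395437359809875), (0.2865590453147888, 0.33386024832725525), 25.67282485961914)
red 46 [ 0.67252278 -0.03718715  0.03063232]
blue 42 [ 0.67743819 -0.00805015  0.03037495]
yel 53 [0.69967235 0.10948628 0.03011355]
high 666 [0.56783741 0.03194772 0.05006966] [0.68329216 0.18327862 0.11715284]
```

```bash
python3 - <<'E'
from cloud import *
G=np.array([.6263,.0467]);yaw=np.radians(-10.85)
ex=np.array([np.cos(yaw),np.sin(yaw)]);ey=np.array([-ex[1],ex[0]])
for n,f in(('side','d0'),('scene','s0')):
    a=np.load(f'pics/c_{n}.npz');W=a['W'];reg=a['reg'];r=W[...,2]
    g=np.stack([(W[...,:2]-G)@ex,(W[...,:2]-G)@ey,r],-1)
    im=np.load(f'pics/{f}.npz')['im'].astype(int)
    p=g[reg&(r>.062)&(abs(g[...,1])<.1)];print(n,'lever',np.percentile(p,[2,50,98],axis=0).round(4).tolist())
    p=g[reg&(r>.054)&(r<.0605)&(abs(g[...,1])<.1)&(g[...,0]>0.008)&(g[...,0]<.04)];print('blk',np.percentile(p,[2,50,98],axis=0).round(4).tolist())
    p=g[reg&(r>.035)&(r<.058)&(g[...,0]<-.01)&(g[...,0]>-.04)&(abs(g[...,1])<.1)];print('plate',np.percentile(p,[2,50,98],axis=0).round(4).tolist(),len(p))
    p=g[reg&(r>.05)&(g[...,1]>.06)];print('hi y',p.round(3).tolist()[:8])
a=np.load('pics/c_side.npz')['W'];b=np.load('pics/c_scene.npz')['W']
P=np.vstack([a.reshape(-1,3),b.reshape(-1,3)]);P=P[(P[:,2]>.01)&(P[:,2]<1)]
# height map grid 5cm
xs=np.arange(0.0,1.0,.05);ys=np.arange(.3,-.85,-.05)
print('     ',*['%4d'%(x*100) for x in xs])
for y in ys:
    print('%5.2f'%y,*['%4d'%(100*q[:,2].max()) if len(q:=P[(P[:,0]>=x)&(P[:,0]<x+.05)&(P[:,1]>=y)&(P[:,1]<y+.05)])>3 else '   .' for x in xs])
E
```

```text
side lever [[-0.0236, 0.0027, 0.0635], [0.0161, 0.0168, 0.0912], [0.0475, 0.0276, 0.1156]]
blk [[0.0086, -0.0027, 0.0545], [0.0212, 0.0262, 0.0583], [0.0391, 0.0388, 0.0604]]
plate [[-0.0393, 0.0129, 0.0357], [-0.0248, 0.0153, 0.0476], [-0.0105, 0.0177, 0.0572]] 108
hi y [[-0.168, 0.554, 0.902], [-0.168, 0.554, 0.902], [-0.168, 0.554, 0.902], [-0.168, 0.554, 0.902], [-0.168, 0.554, 0.902], [-0.168, 0.554, 0.902], [-0.168, 0.554, 0.902], [-0.168, 0.554, 0.902]]
scene lever [[-0.0222, 0.002, 0.0625], [0.0201, 0.0159, 0.0886], [0.0488, 0.0266, 0.1161]]
blk [[0.0083, -0.0015, 0.0555], [0.0203, 0.0262, 0.0593], [0.0389, 0.037, 0.0604]]
plate [[-0.0387, 0.0122, 0.0357], [-0.0247, 0.014, 0.0463], [-0.0116, 0.0154, 0.057]] 63
hi y [[-0.422, 0.373, 0.747], [-0.422, 0.373, 0.747], [-0.422, 0.373, 0.747], [-0.422, 0.373, 0.747], [-0.422, 0.373, 0.747], [-0.422, 0.373, 0.747], [-0.422, 0.373, 0.747], [-0.422, 0.373, 0.747]]
         0    5   10   15   20   25   30   35   40   45   50   55   60   65   70   75   80   85   90   95
 0.30    .    .    .    .    .    .    .    .    .    .    .    .   
[... 1669 characters left out ...]
  16   16   16   16   16   16   18    .    .    .    .    .    .
-0.55    .    .   12   12   14   18   18   16   17   16   16   16   16   18   18    .    .    .    .    .
-0.60    .    .   33   34   12   17   17   12   16   16   16   16   16   18   18    .    .    .    .    .
-0.65    .    .   12   32   12   12   12   12   12   12   12   12   12   18   18    .    .    .    .    .
-0.70    .    .    .   30   29   14   18   18   18   18   18   18   18   18   18    .    .    .    .    .
-0.75    .    .    .    .   18   18   18   18   18   18   18   18   18    .    1    1    .    .    .    .
-0.80    .    .    .    .    .    .    .    .    .    .    .    .    .    .    .    .    .    .    .    .
```

```bash
python3 - <<'E'
import numpy as np
th=np.radians(np.linspace(-74.6,10.2,20));P=np.stack([np.cos(th),np.sin(th)],1)*np.linspace(.6744,.6786,20)[:,None]
D=np.diff(np.round(P*1000),axis=0)
print(D.astype(int).tolist(),D.sum(0))
E
```

```text
[[50, 16], [49, 19], [47, 23], [45, 27], [43, 31], [41, 33], [37, 37], [35, 39], [32, 43], [28, 44], [25, 47], [21, 48], [17, 50], [13, 51], [10, 52], [5, 52], [1, 53], [-3, 53], [-7, 52]] [489. 770.]
```

Request:
move_arm --increments "0 0 0 50 0 0 0; 0 0 0 55 0 0 0; 0 0 0 55 0 0 0; 0 0 0 55 0 0 0; 0 0 0 55 0 0 0; 0 0 0 0 0 0 0; 0 0 0 0 0 0 0; 0 0 0 0 0 0 0"

```text
t: 1.1
eef_pos: [0.1792, -0.6503, 0.4752]
tool_rot: [-0.002, 0.991, 0.134, -0.0]
contact_force: [0.7, -0.0, -1.2]
gripper_width: 0.001
```

Request:
move_arm --increments "0 50 16 0 0 0 0.058; 0 49 19 0 0 0 0.058; 0 47 23 0 0 0 0.058; 0 45 27 0 0 0 0.058; 0 43 31 0 0 0 0.058; 0 41 33 0 0 0 0.058; 0 37 37 0 0 0 0.058; 0 35 39 0 0 0 0.058"

```text
t: 2.1
eef_pos: [0.5271, -0.4244, 0.4756]
tool_rot: [-0.001, 0.933, 0.359, -0.001]
contact_force: [0.4, -0.2, -1.3]
gripper_width: -0.001
```

```bash
python3 -c "
from h import *
print(bot.get_obs()['q'].round(2))"
```

```text
[ 0.69  0.39 -0.17  1.1   0.06  1.66 -0.3 ]
```

Request:
move_arm --increments "0 32 43 0 0 0 0.058; 0 28 44 0 0 0 0.058; 0 25 47 0 0 0 0.058; 0 21 48 0 0 0 0.058; 0 17 50 0 0 0 0.058; 0 13 51 0 0 0 0.058; 0 10 52 0 0 0 0.058; 0 5 52 0 0 0 0.058"

```text
t: 3.1
eef_pos: [0.6772, -0.0371, 0.4755]
tool_rot: [-0.001, 0.826, 0.564, -0.001]
contact_force: [1.1, -0.0, -0.1]
gripper_width: -0.0
```

Request:
move_arm --increments "0 1 53 -30 0 0 0.058; 0 -3 53 -40 0 0 0.058; 0 -7 52 -50 0 0 0.058; 0 0 0 -50 0 0 0; 0 0 0 -50 0 0 0; 0 0 0 0 0 0 0; 0 0 0 0 0 0 0; 0 0 0 0 0 0 0"

```text
t: 4.1
eef_pos: [0.6707, 0.1093, 0.2694]
tool_rot: [0.001, 0.774, 0.633, 0.002]
contact_force: [0.3, 0.2, 0.7]
gripper_width: 0.002
```

```bash
python3 - <<'E'
from h import *
from scipy.spatial.transform import Rotation as Ro
o=bot.get_obs();print(o['q'].round(2),o['eef_pos']);R=Ro.from_quat(o['tool_rot'],scalar_first=True).as_matrix();print(np.degrees(np.arctan2(R[1,1],R[0,1])),R.round(3))
snap('wrist','w1');snap('side','d1')
print(vision.calibration('wrist')['hand_eye'])
E
```

```text
[ 0.05  0.48 -0.45  1.45  0.21  1.26 -0.61] [0.67072441 0.10933494 0.26944473]
-11.476950165178797 [[ 0.199  0.98   0.004]
 [ 0.98  -0.199  0.001]
 [ 0.002  0.004 -1.   ]]
[[-1.14904339e-03 -9.60493239e-01 -2.78300949e-01  7.10297135e-02]
 [ 9.99999095e-01 -9.08772558e-04 -9.92351803e-04  6.84225972e-04]
 [ 7.00234932e-04 -2.78301837e-01  9.60493413e-01 -1.65897793e-01]
 [ 0.00000000e+00  0.00000000e+00  0.00000000e+00  1.00000000e+00]]
```

View pics/w1.png

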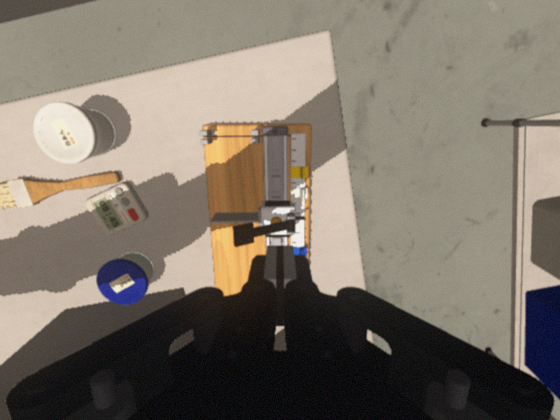

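View pics/d1.png

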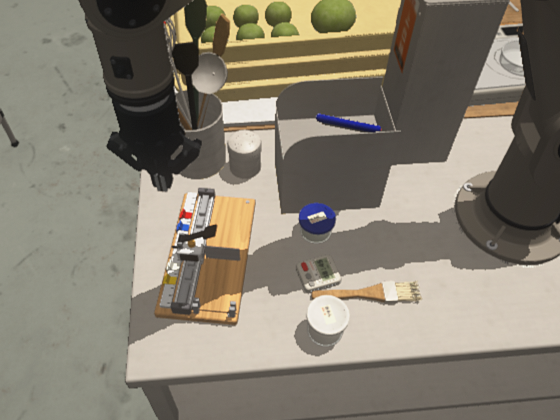

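Request:
move_arm --increments "0 -5 -1 0 -0.086 0.0165 0.004; 0 0 0 -20 -0.086 0.0165 0.004; 0 0 0 -40 -0.085 0.016 0.003; 0 0 0 -50 0 0 0; 0 0 0 -50 0 0 0; 0 0 0 -30 0 0 0; 0 0 0 0 0 0 0; 0 0 0 0 0 0 0"

```text
t: 5.2
eef_pos: [0.6658, 0.1084, 0.0788]
tool_rot: [0.084, 0.764, 0.632, -0.099]
contact_force: [-0.6, -0.2, 0.2]
gripper_width: 0.006
```

```bash
python3 - <<'E'
from h import *
from scipy.spatial.transform import Rotation as Ro
o=bot.get_obs();print(o['q'].round(2),o['eef_pos'],o['contact_force']);R=Ro.from_quat(o['tool_rot'],scalar_first=True).as_matrix();print(R.round(3))
snap('wrist','w2');snap('side','d2')
a=np.vstack([np.load(f'pics/c_{n}.npz')['W'].reshape(-1,3) for n in('side','scene')])
a=a[(a[:,2]>.1)&(a[:,0]>.48)&(a[:,0]<.8)&(a[:,1]<-.06)&(a[:,1]>-.2)]
for z in np.arange(.1,.4,.05):
    q=a[(a[:,2]>z)&(a[:,2]<z+.05)]
    if len(q): i=q[:,1].argmax();print(round(z,2),len(q),q[i])
E
```

```text
[-0.14  0.7  -0.35  1.55  0.48  1.13 -0.87] [0.66579688 0.10844606 0.07875533] [-0.62203526 -0.17588125  0.20457468]
[[ 0.183  0.982 -0.044]
 [ 0.949 -0.188 -0.253]
 [-0.257  0.004 -0.966]]
0.1 2090 [ 0.64896632 -0.14532271  0.14030749]
0.15 579 [ 0.6342316  -0.14677295  0.15127031]
0.2 531 [ 0.66702845 -0.13753751  0.24976513]
0.25 2513 [ 0.67468678 -0.12436385  0.29265457]
0.3 1101 [ 0.67976768 -0.12322499  0.30251461]
0.35 362 [ 0.64309004 -0.12094201  0.3660866 ]
```

View pics/d2.png

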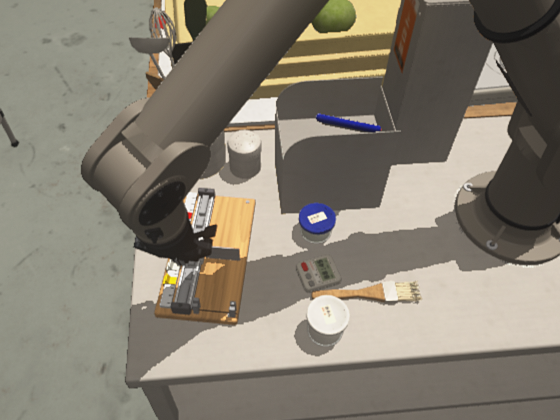

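View pics/w2.png

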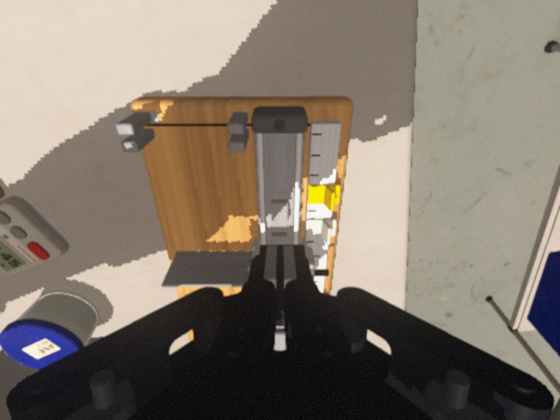

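```bash
python3 - <<'E'
from cloud import *
W,im,d=cloud('side','d2')
r=W[...,2]
m=(d>0)&(r>.13)&(W[...,0]>.45)
m[:,300:]=0; m[:100,:200]=0
q=W[m]
for z in np.arange(.15,.6,.05):
    k=q[(q[:,2]>z)&(q[:,2]<z+.05)]
    if len(k): print(round(z,2),len(k),k[:,:2].min(0).round(3),k[:,:2].max(0).round(3))
E
```

```text
0.15 1196 [ 0.45  -0.553] [0.731 0.163]
0.2 489 [ 0.45  -0.195] [0.704 0.193]
0.25 711 [ 0.602 -0.272] [0.707 0.206]
0.3 952 [ 0.595 -0.284] [0.704 0.227]
0.35 491 [0.612 0.196] [0.729 0.256]
0.4 3792 [0.589 0.18 ] [0.741 0.261]
0.45 7664 [0.535 0.143] [0.732 0.251]
0.5 4667 [0.485 0.105] [0.65  0.192]
0.55 4401 [0.486 0.09 ] [0.592 0.154]
```

Request:
move_arm --increments "0 0 0 -17 0 0 0; 0 0 0 -17 0 0 0; 0 -2 -8 0 0 0 0; 0 -1 -5 0 0 0 0; 0 -1 -5 0 0 0 0; 0 -1 -5 0 0 0 0; 0 0 0 0 0 0 0; 0 0 0 0 0 0 0"

```text
t: 6.3
eef_pos: [0.6595, 0.0852, 0.0428]
tool_rot: [0.084, 0.764, 0.632, -0.1]
contact_force: [-0.6, -0.3, 1.0]
gripper_width: -0.003
```

```bash
python3 - <<'E'
from h import *
print(bot.get_obs()['contact_force'],bot.get_obs()['eef_pos'])
im,d=snap('side','d3');cv2.imwrite('pics/d3z.png',cv2.resize(im[180:330,145:265,::-1],None,fx=4,fy=4,interpolation=2))
im,d=snap('wrist','w3');cv2.imwrite('pics/w3z.png',cv2.resize(im[80:360,140:420,::-1],None,fx=2.1,fy=2.1,interpolation=2))
E
```

```text
[-0.62014488 -0.31715281  1.01013528] [0.65950198 0.08515135 0.04284786]
```

View pics/d3z.png

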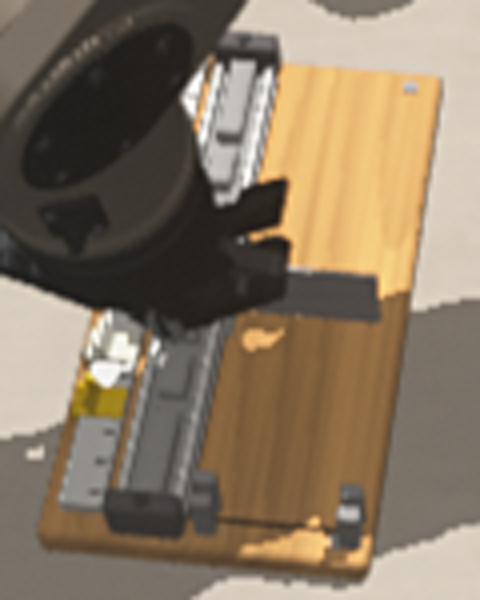

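View pics/w3z.png

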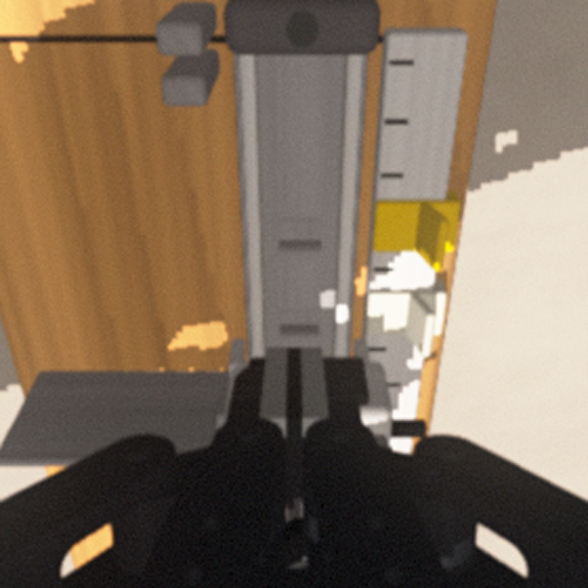

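Request:
move_arm --increments "0 0 0 3 0 0 0; 0 -0.5 -2.5 0 0 0 0; 0 -0.5 -2.5 0 0 0 0; 0 -0.5 -2.5 0 0 0 0; 0 -0.5 -2.5 0 0 0 0; 0 0 0 0 0 0 0; 0 0 0 0 0 0 0; 0 0 0 0 0 0 0"

```text
t: 7.4
eef_pos: [0.6574, 0.0751, 0.0457]
tool_rot: [0.084, 0.764, 0.632, -0.1]
contact_force: [-0.7, 0.0, -0.7]
gripper_width: -0.002
```

```bash
python3 - <<'E'
from h import *
im,d=snap('side','d4');a=cv2.resize(im[180:300,145:265,::-1],None,fx=3.2,fy=3.2,interpolation=2)
im,d=snap('scene','s4');b=cv2.resize(im[160:280,160:280,::-1],None,fx=3.2,fy=3.2,interpolation=2)
cv2.imwrite('pics/m4.png',np.hstack([a,b]))
E
```

```text
(no output)
```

View pics/m4.png

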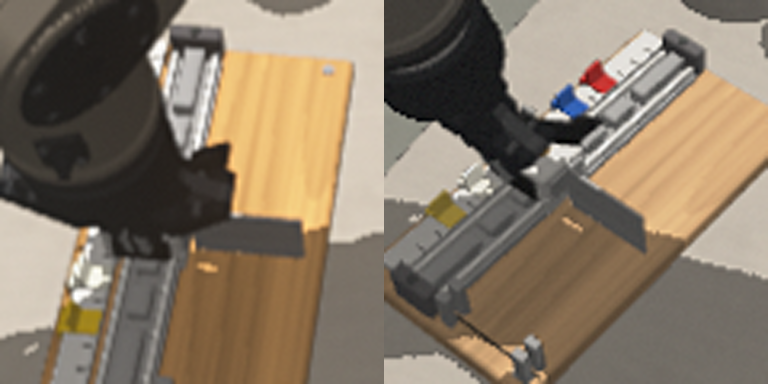

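```bash
cat > plate.py <<'E'
from cloud import *
import sys
G=np.array([.6263,.0467]);yaw=np.radians(-10.85)
ex=np.array([np.cos(yaw),np.sin(yaw)]);ey=np.array([-ex[1],ex[0]])
def plate(n,f):
    W,im,d=cloud(n,f)
    g=np.stack([(W[...,:2]-G)@ex,(W[...,:2]-G)@ey,W[...,2]],-1)
    p=g[(d>0)&(g[...,2]>.035)&(g[...,2]<.057)&(g[...,0]<-.012)&(g[...,0]>-.042)&(abs(g[...,1])<.1)]
    print(n,f,np.percentile(p,[10,50,90],axis=0)[:,1].round(4),len(p))
    p=g[(d>0)&(g[...,2]>.064)&(g[...,2]<.13)&(g[...,0]<0.02)&(g[...,0]>-.06)&(abs(g[...,1])<.1)]
    print('  above',np.percentile(p,[2,50,98],axis=0).round(4).tolist(),len(p))
def tcp():
    o=bot.get_obs();e=o['eef_pos'];print('gauge',((e[:2]-G)@ex).round(4),((e[:2]-G)@ey).round(4),e[2].round(4),'F',(o['contact_force'][:2]@ey).round(2),o['contact_force'].round(2),'t',o['t'])
E
python3 - <<'E'
from plate import *
for n,f in(('side','d0'),('scene','s0'),('side','d3'),('side','d4'),('scene','s4')): plate(n,f)
tcp()
E
```

```text
side d0 [0.0143 0.0154 0.0167] 104
  above [[-0.0242, 0.0029, 0.0669], [-0.0078, 0.0165, 0.1064], [0.0193, 0.0268, 0.1162]] 230
scene s0 [0.0134 0.0141 0.0148] 62
  above [[-0.0225, 0.0021, 0.0908], [-0.0093, 0.0154, 0.1095], [0.0184, 0.0254, 0.1167]] 129
side d3 [0.0143 0.0156 0.017 ] 68
  above [[-0.0239, 0.0038, 0.074], [-0.0059, 0.0268, 0.1118], [0.0186, 0.0832, 0.1281]] 323
side d4 [0.0142 0.0155 0.017 ] 96
  above [[-0.0238, 0.0029, 0.0738], [-0.0044, 0.0529, 0.1135], [0.0192, 0.0693, 0.129]] 242
scene s4 [0.0132 0.0142 0.0148] 66
  above [[-0.0218, 0.0029, 0.0726], [-0.001, 0.0249, 0.113], [0.0196, 0.0668, 0.1285]] 205
gauge 0.0252 0.0337 0.0457 F 0.95 [ 1.06  0.76 -0.19] t 7.5
```

```bash
python3 - <<'E'
from plate import *
e=np.load('pics/s4.npz')['p'];print(e)
for n,f in(('scene','s4'),('side','d4')):
    c=vision.calibration(n);im=np.load(f'pics/{f}.npz')['im'][:,:,::-1].copy()
    def pr(X): X=np.array(c['R'])@X+c['t'];return np.array([c['fx']*X[0]/X[2]+c['cx'],c['fy']*X[1]/X[2]+c['cy']])
    a=pr(e)
    def gw(x,y,z): return np.r_[G+x*ex+y*ey,z]
    S=8;u0,v0=int(a[0])-35,int(a[1])-30
    z=cv2.resize(im[v0:v0+60,u0:u0+70],None,fx=S,fy=S,interpolation=2)
    for X,col in((e,(0,0,255)),(gw(.027,.039,.049),(0,255,0)),(gw(.01,.039,.058),(255,255,0)),(gw(.044,.039,.058),(255,255,0)),(gw(.01,.039,.04),(255,255,0))):
        p=((pr(X)-(u0,v0)+.5)*S).astype(int);cv2.circle(z,tuple(int(i) for i in p),4,col,-1)
    cv2.imwrite(f'pics/z_{f}.png',z)
E
```

```text
[0.65743543 0.07503627 0.04566236]
```

View pics/z_s4.png

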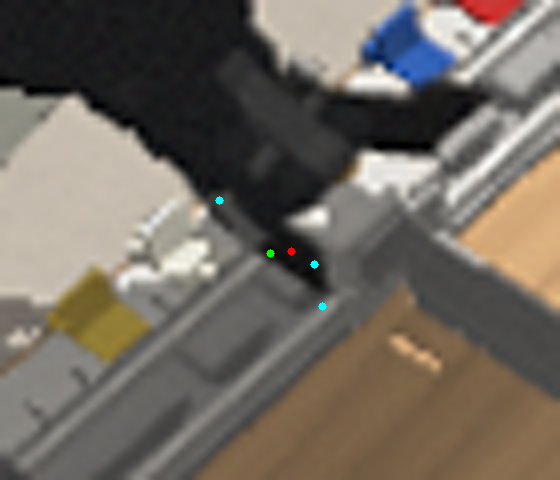

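View pics/z_d4.png

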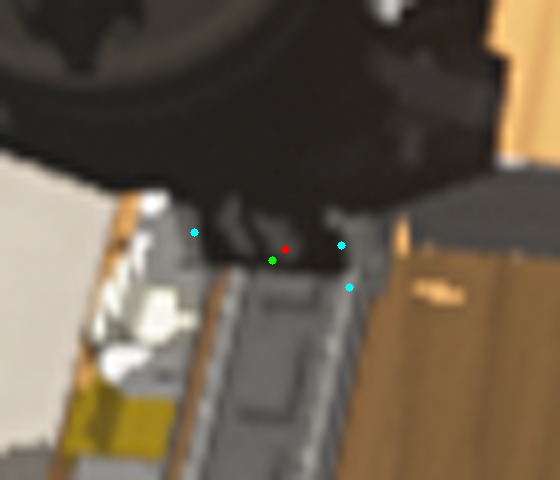

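```bash
python3 - <<'E'
from plate import *
for n,f in(('scene','s4'),('scene','s0'),('side','d4')):
    W,im,d=cloud(n,f)
    g=np.stack([(W[...,:2]-G)@ex,(W[...,:2]-G)@ey,W[...,2]],-1)
    c=vision.calibration(n);e=np.load('pics/s4.npz')['p'];X=np.array(c['R'])@e+c['t'];u=int(c['fx']*X[0]/X[2]+c['cx']);v=int(c['fy']*X[1]/X[2]+c['cy'])
    print(n,f,u,v)
    for vv in range(v-10,v+8,2): print(' '.join('(%d,%d,%d|%d)'%(*(g[vv,uu]*1000).round(),im[vv,uu].mean()) for uu in range(u-8,u+9,2)))
E
```

```text
scene s4 202 216
(11,60,118|25) (5,60,122|32) (-16,71,150|49) (-18,69,149|51) (-26,70,155|28) (-31,70,159|40) (-33,66,157|56) (-36,64,157|47) (-35,59,153|45)
(11,61,113|26) (4,61,118|26) (-11,69,137|33) (-23,73,150|28) (-30,74,157|31) (-33,71,156|35) (-35,69,156|30) (-36,65,153|42) (20,15,61|113)
(19,57,96|60) (3,64,116|33) (-6,66,125|24) (-17,69,137|25) (-29,74,151|30) (-35,74,155|26) (-36,70,152|35) (20,22,62|130) (17,18,60|132)
(24,54,84|54) (20,52,85|66) (-3,64,115|24) (-10,65,120|26) (-19,67,129|22) (-29,70,141|75) (20,27,60|220) (17,25,61|128) (15,21,59|133)
(60,29,24|116) (22,52,77|69) (20,48,75|66) (13,49,80|24) (24,35,58|37) (21,33,58|121) (18,30,58|153) (12,30,62|125) (10,26,60|132)
(54,35,28|131) (51,32,26|121) (19,50,70|72) (31,37,48|25) (24,37,53|18) (19,35,56|22) (14,34,58|71) (11,32,59|116) (7,30,60|115)
(49,40,29|132) (48,35,25|94) (41,35,30|132) (38,32,30|57) (24,38,47|15) (18,37,51|17) (12,36,55|29) (11,32,52|94) (6,31,54|92)
(47,42,26|85) (41,41,30|128) (39,38,28|93) (31,38,35|97) (29,35,33|95) (21,36,41|32) (14,36,47|20) (10,34,48|100) (6,32,49|95)
(41,47,30|132) 
[... 1777 characters left out ...]
09|36) (9,63,110|31) (10,51,92|32) (2,63,111|74) (-2,67,118|45)
(34,49,77|48) (26,59,94|69) (23,58,93|41) (19,59,95|71) (17,55,89|64) (15,51,84|34) (11,50,82|31) (13,34,57|62) (9,34,58|101)
(39,37,51|30) (28,55,81|63) (25,54,81|52) (22,54,80|53) (18,55,82|71) (16,48,71|50) (12,49,74|31) (12,39,59|29) (11,33,49|75)
(40,38,46|33) (35,39,48|34) (32,38,47|35) (23,53,72|33) (20,51,70|48) (17,48,66|36) (17,38,49|30) (13,39,51|27) (10,36,46|63)
(42,33,31|91) (39,32,29|138) (36,30,26|78) (31,33,31|91) (26,36,38|83) (21,38,42|78) (18,38,42|63) (15,36,40|56) (10,38,43|113)
(45,30,18|105) (37,39,33|131) (36,32,22|96) (30,38,33|95) (26,39,35|98) (22,38,35|103) (19,36,32|76) (18,30,22|104) (12,35,31|132)
```

```bash
python3 - <<'E'
from plate import *
c=vision.calibration('wrist');H=np.array(c['hand_eye']);print(c['fx'],c['cx'],c['cy'])
a=np.load('pics/w3.npz');d=a['d']
for v in range(236,330,6):
    o=[]
    for u in (270,274,280,286,292):
        z=d[v,u];p=H@np.array([(u-c['cx'])/c['fx']*z,(v-c['cy'])/c['fy']*z,z,1]);o.append('(%d %d %d|%d)'%(*(p[:3]*1000).round(),a['im'][v,u].mean()))
    print(v,*o)
E
```

```text
297.1182116297721 279.640902638885 207.90686558567276
236 (-3 -6 21|112) (0 -3 14|80) (1 1 13|77) (0 5 13|81) (-3 9 21|109)
242 (-7 -6 21|112) (-3 -3 11|114) (-3 1 11|110) (-3 5 10|115) (-8 9 23|113)
248 (12 -4 -31|77) (12 -2 -32|77) (12 1 -32|33) (12 4 -32|75) (11 7 -31|77)
254 (12 -4 -38|72) (12 -2 -38|77) (12 1 -39|29) (12 3 -39|76) (12 6 -39|77)
260 (12 -4 -45|74) (12 -2 -46|73) (12 1 -45|29) (12 3 -46|73) (12 6 -45|77)
266 (12 -4 -51|72) (12 -2 -50|71) (12 1 -50|28) (12 3 -51|75) (11 6 -50|72)
272 (12 -3 -55|70) (12 -2 -55|73) (12 1 -55|22) (11 3 -55|71) (12 6 -56|74)
278 (11 -3 -60|81) (11 -2 -60|85) (12 1 -62|30) (11 3 -60|81) (12 5 -61|73)
284 (13 -3 -67|20) (9 -2 -61|89) (10 1 -62|29) (13 3 -67|65) (13 5 -67|27)
290 (12 -3 -71|29) (12 -2 -70|23) (6 1 -61|33) (13 3 -71|30) (13 5 -71|25)
296 (12 -3 -74|24) (9 -2 -70|20) (3 1 -60|28) (11 3 -72|21) (12 5 -74|22)
302 (12 -3 -78|18) (7 -2 -70|23) (0 1 -60|22) (8 3 -72|22) (13 5 -79|19)
308 (12 -3 -80|22) (4 -2 -69|21) (-2 1 -60|24) (5 3 -70|24) (13 5 -82|18)
314 (10 -3 -82|20) (2 -2 -71|24) (-5 1 -61|23) (2 3 -70|21) (16 4 -89|22)
320 (1 -3 -72|19) (71 1 -166|24) (-8 1 -61|46) (0 3 -71|16) (13 4 -88|20)
326 (-1 -3 -73|17) (-3 -2 -70|18) (-34 1 -31|34) (-3 3 -71|22) (11 4 -89|18)
```

```bash
python3 - <<'E'
from plate import *
from scipy.spatial.transform import Rotation as Ro
a=np.load('pics/s4.npz');e=a['p'];R=Ro.from_quat(a['q'],scalar_first=True).as_matrix()
for n,f in(('scene','s4'),('side','d4'),('side','d3'),('side','d2')):
    a=np.load(f'pics/{f}.npz');e=a['p'];R=Ro.from_quat(a['q'],scalar_first=True).as_matrix()
    W,im,d=cloud(n,f);T=(W-e)@R*1000
    m=(d>0)&(abs(T[...,0])<80)&(abs(T[...,1])<80)&(T[...,2]<5)&(T[...,2]>-200)&(im.mean(-1)<90)&(W[...,2]>.062)
    print(n,f)
    for s in range(10,200,10):
        q=T[m&(T[...,2]<-s)&(T[...,2]>=-s-10)]
        if len(q): print(s,len(q),'x',np.percentile(q[:,0],[5,50,95]).round(),'jaw',np.percentile(q[:,1],[5,95]).round())
E
```

```text
scene s4
10 2 x [-23. -22. -21.] jaw [-4. -4.]
20 16 x [-36. -32.   8.] jaw [-8. 23.]
30 24 x [-33.   6.  10.] jaw [-13.   9.]
40 21 x [-36.   6.  10.] jaw [-22.   3.]
50 58 x [-47. -37.   8.] jaw [-47.  -6.]
60 41 x [-43. -30.  12.] jaw [-47.  -9.]
70 40 x [-4.  5. 12.] jaw [-30.  -9.]
80 27 x [ 2. 10. 14.] jaw [-40.  -1.]
90 33 x [ 8. 12. 16.] jaw [-46.  11.]
100 34 x [-11.  11.  16.] jaw [-60.  -5.]
110 135 x [-12.   3.  13.] jaw [-61. -18.]
120 84 x [-5.  2. 18.] jaw [-51. -16.]
130 70 x [-9.  3. 15.] jaw [-43. -17.]
140 41 x [-9.  1. 10.] jaw [-38. -33.]
150 86 x [-17.   8.  33.] jaw [-38. -14.]
160 144 x [-24.  12.  36.] jaw [-38.  -5.]
170 140 x [-26.  12.  35.] jaw [-37. -10.]
180 155 x [-25.  11.  36.] jaw [-38.  -6.]
190 289 x [-25.  11.  35.] jaw [-37.  -5.]
side d4
20 8 x [ 7. 10. 11.] jaw [-9.  8.]
30 27 x [ 5.  9. 12.] jaw [-15.   9.]
40 26 x [-43.   8.  11.] jaw [-29.   4.]
50 69 x [-47. -38.  11.] jaw [-47.  -0.]
60 59 x [-42.   7.  13.] jaw [-48.   7.]
70 63 x [-2.  7. 13.] jaw [-33.   2.]
80 39 x [-1. 11. 13.] jaw [-42. -11.]
90 60 x [ 3. 12. 17.] jaw [-47.  39.]
10
[... 1167 characters left out ...]
6 x [-65. -56. -34.] jaw [-51. -32.]
30 25 x [ 5.  8. 12.] jaw [-15.  10.]
40 22 x [ 4.  9. 11.] jaw [-15.   3.]
50 21 x [ 5. 11. 12.] jaw [-15.   3.]
60 16 x [ 6. 11. 13.] jaw [-19.   6.]
70 65 x [-1. 10. 13.] jaw [-35.   1.]
80 48 x [-1. 10. 13.] jaw [-41. -18.]
90 56 x [ 3. 12. 17.] jaw [-48.  41.]
100 77 x [ 4. 12. 17.] jaw [-54.  46.]
110 232 x [-10.   5.  12.] jaw [-62.  56.]
120 77 x [-4.  2. 12.] jaw [-54. -20.]
130 52 x [-7.  6. 11.] jaw [-43. -33.]
140 25 x [-7.  5. 10.] jaw [-40. -35.]
150 52 x [-3. 19. 35.] jaw [-39. -10.]
160 110 x [-1. 29. 37.] jaw [-39.  12.]
170 124 x [-0. 31. 37.] jaw [-39.  15.]
180 118 x [-2. 30. 37.] jaw [-39.  10.]
190 204 x [-1. 29. 37.] jaw [-39.  10.]
```

Request:
move_arm --increments "0 2 10 3 0 0 0; 0 2 11 0 0 0 0; 0 0 0 -6 0 0 0; 0 0 0 -7 0 0 0; 0 0 0 -7 0 0 0; 0 0 0 -6 0 0 0; 0 0 0 0 0 0 0; 0 0 0 0 0 0 0"

```text
t: 8.5
eef_pos: [0.6615, 0.0959, 0.0228]
tool_rot: [0.084, 0.764, 0.632, -0.1]
contact_force: [0.5, -0.4, 0.4]
gripper_width: 0.003
```

```bash
python3 - <<'E'
from plate import *
tcp()
im,d=snap('scene','s5')
cv2.imwrite('pics/s5z.png',cv2.resize(im[165:265,150:270,::-1],None,fx=6,fy=6,interpolation=2))
E
```

```text
gauge 0.0254 0.0549 0.0228 F -0.3 [ 0.46 -0.4   0.43] t 8.5
```

View pics/s5z.png

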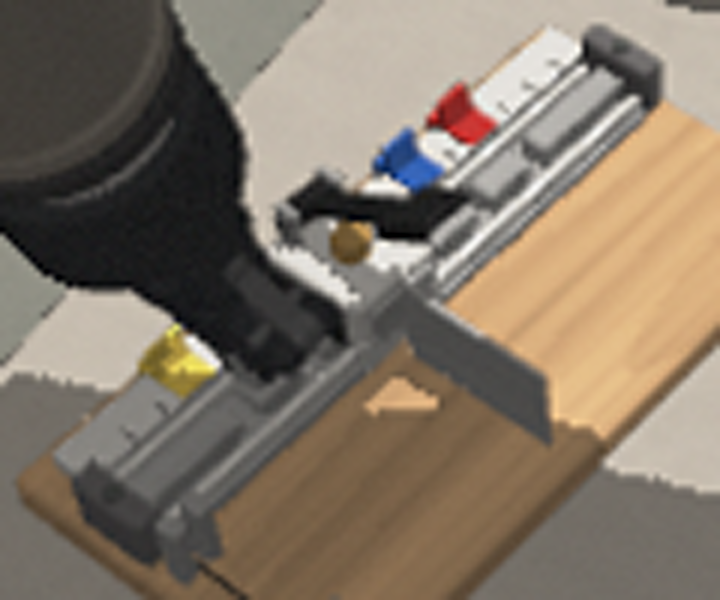

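Request:
move_arm --increments "0 -1 -4 0 0 0 0; 0 -0.6 -3 0 0 0 0; 0 -0.6 -3 0 0 0 0; 0 -0.6 -3 0 0 0 0; 0 -0.4 -2 0 0 0 0; 0 -0.4 -2 0 0 0 0; 0 0 0 0 0 0 0; 0 0 0 0 0 0 0"

```text
t: 9.55
eef_pos: [0.6585, 0.0822, 0.0228]
tool_rot: [0.083, 0.764, 0.633, -0.098]
contact_force: [1.6, 6.1, -0.6]
gripper_width: 0.002
```

```bash
python3 - <<'E'
from plate import *
tcp()
snap('scene','s6');snap('side','d6');plate('scene','s6');plate('side','d6')
E
```

```text
gauge 0.025 0.0409 0.0228 F 6.28 [ 1.63  6.08 -0.63] t 9.55
scene s6 [0.013  0.0136 0.0143] 65
  above [[-0.0344, 0.003, 0.0703], [-0.0014, 0.0578, 0.1083], [0.0194, 0.0821, 0.1292]] 272
side d6 [0.0139 0.015  0.0161] 57
  above [[-0.0317, 0.0038, 0.073], [-0.0097, 0.064, 0.109], [0.0172, 0.0822, 0.1289]] 403
```

Request:
move_arm --increments "0 -0.6 -3 0 0 0 0; 0 -0.6 -3 0 0 0 0; 0 -1 -5 0 0 0 0; 0 -1 -5 0 0 0 0; 0 -1 -6 0 0 0 0; 0 -1 -6 0 0 0 0; 0 -1 -6 0 0 0 0; 0 -1 -6 0 0 0 0"

```text
t: 10.65
eef_pos: [0.6501, 0.0389, 0.0226]
tool_rot: [0.083, 0.764, 0.632, -0.1]
contact_force: [-0.8, 4.0, 0.8]
gripper_width: -0.0
```

```bash
python3 - <<'E'
from plate import *
tcp()
snap('scene','s7');plate('scene','s7')
E
```

```text
gauge 0.0248 -0.0032 0.0226 F 3.73 [-0.8   3.95  0.76] t 10.65
scene s7 [-0.0314 -0.0306 -0.0294] 65
  above [[-0.0349, -0.0416, 0.0719], [-0.0024, 0.0177, 0.1089], [0.0188, 0.0389, 0.1289]] 275
```

Request:
move_arm --increments "0 -1 -5 0 0 0 0; 0 -1 -5 0 0 0 0; 0 -1 -5 0 0 0 0; 0 -1 -5 0 0 0 0; 0 -1 -5 0 0 0 0; 0 -1 -5 0 0 0 0; 0 -0.5 -2 0 0 0 0; 0 0 0 0 0 0 0"

```text
t: 11.7
eef_pos: [0.644, 0.0055, 0.0227]
tool_rot: [0.084, 0.764, 0.631, -0.101]
contact_force: [0.9, 0.8, -1.2]
gripper_width: -0.002
```

```bash
python3 - <<'E'
from plate import *
tcp()
snap('scene','s8');plate('scene','s8')
E
```

```text
gauge 0.0251 -0.0371 0.0227 F 0.91 [ 0.9   0.75 -1.19] t 11.7
scene s8 [-0.0656 -0.0645 -0.0637] 67
  above [[-0.0315, -0.0736, 0.0726], [-0.0005, -0.0166, 0.1081], [0.0192, 0.0053, 0.129]] 275
```

Request:
move_arm --increments "0 -0.4 -2 0 0 0 0; 0 -0.4 -2 0 0 0 0; 0 -0.4 -2 0 0 0 0; 0 -0.4 -2 0 0 0 0; 0 0 0 0 0 0 0; 0 0 0 0 0 0 0; 0 0 0 0 0 0 0; 0 0 0 0 0 0 0"

```text
t: 12.75
eef_pos: [0.6425, -0.0011, 0.0226]
tool_rot: [0.084, 0.764, 0.632, -0.1]
contact_force: [1.3, 0.6, -0.3]
gripper_width: -0.005
```

```bash
python3 - <<'E'
from plate import *
tcp()
snap('scene','s9');plate('scene','s9')
E
```

```text
gauge 0.0249 -0.0439 0.0226 F 0.83 [ 1.27  0.6  -0.34] t 12.75
scene s9 [-0.0768 -0.0759 -0.075 ] 65
  above [[-0.0338, -0.0858, 0.0691], [0.0003, -0.0215, 0.108], [0.0186, -0.0019, 0.1288]] 281
```

Request:
move_arm --increments "0 2 10 0 0 0 0; 0 2 10 0 0 0 0; 0 0 0 40 0 0 0; 0 0 0 40 0 0 0; 0 0 0 40 0 0 0; 0 -19 -17 0 0 0 0; 0 -20 -17 0 0 0 0; 0 -19 -17 0 0 0 0"

```text
t: 13.8
eef_pos: [0.5881, -0.0314, 0.1429]
tool_rot: [0.084, 0.764, 0.632, -0.1]
contact_force: [-0.5, -0.1, 0.1]
gripper_width: -0.005
```

Request:
move_arm --increments "0 0 0 -15 0 0 0; 0 0 0 0 0 0 0; 0 0 0 0 0 0 0; 0 0 0 0 0 0 0; 0 0 0 0 0 0 0; 0 0 0 0 0 0 0; 0 0 0 0 0 0 0; 0 0 0 0 0 0 0"

```text
t: 14.8
eef_pos: [0.5885, -0.0321, 0.1277]
tool_rot: [0.084, 0.764, 0.632, -0.1]
contact_force: [0.1, -1.5, 0.6]
gripper_width: 0.001
```

```bash
python3 - <<'E'
from plate import *
tcp()
im,d=snap('scene','s10');plate('scene','s10');snap('side','d10');plate('side','d10')
a=cv2.resize(im[130:250,170:290,::-1],None,fx=3.3,fy=3.3,interpolation=2)
im=np.load('pics/d10.npz')['im'];b=cv2.resize(im[150:270,150:270,::-1],None,fx=3.3,fy=3.3,interpolation=2)
cv2.imwrite('pics/m10.png',np.hstack([a,b]))
E
```

```text
gauge -0.0223 -0.0845 0.1277 F -1.44 [ 0.13 -1.49  0.56] t 14.8
scene s10 [-0.0773 -0.0761 -0.0753] 68
  above [[-0.0226, -0.0868, 0.0903], [-0.0082, -0.0737, 0.1087], [0.0184, -0.0641, 0.1169]] 114
side d10 [-0.076  -0.0745 -0.0731] 100
  above [[-0.0241, -0.0878, 0.0691], [-0.0079, -0.0732, 0.1061], [0.0192, -0.0625, 0.1156]] 206
```

View pics/m10.png

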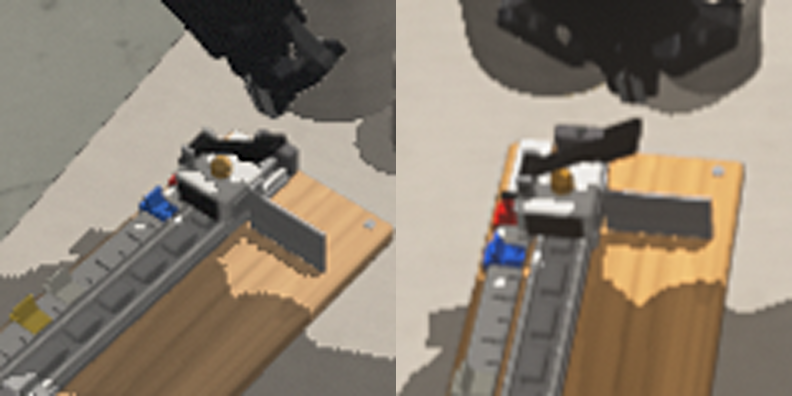

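Request:
move_arm --increments "0 0 0 -10 0 0 0; 0 0 0 -10 0 0 0; 0 0 0 -6 0 0 0; 0 0 0 -6 0 0 0; 0 0 0 -6 0 0 0; 0 0 0 -6 0 0 0; 0 0 0 -6 0 0 0; 0 0 0 0 0 0 0"

```text
t: 15.9
eef_pos: [0.5829, -0.0312, 0.0757]
tool_rot: [0.08, 0.764, 0.632, -0.104]
contact_force: [-13.4, 3.7, 1.1]
gripper_width: -0.001
```

```bash
python3 - <<'E'
from plate import *
tcp()
im,d=snap('scene','s11');plate('scene','s11');snap('side','d11');plate('side','d11')
a=cv2.resize(im[130:250,170:290,::-1],None,fx=3.3,fy=3.3,interpolation=2)
im=np.load('pics/d11.npz')['im'];b=cv2.resize(im[150:270,150:270,::-1],None,fx=3.3,fy=3.3,interpolation=2)
cv2.imwrite('pics/m11.png',np.hstack([a,b]))
E
```

```text
gauge -0.028 -0.0847 0.0757 F 1.13 [-13.39   3.72   1.07] t 15.9
scene s11 [-0.077  -0.0759 -0.0748] 67
  above [[-0.0412, -0.0813, 0.0821], [-0.0206, -0.0691, 0.0941], [0.0193, -0.0614, 0.1268]] 162
side d11 [-0.076  -0.0745 -0.0731] 105
  above [[-0.0432, -0.0815, 0.071], [-0.0163, -0.0692, 0.0919], [0.0185, -0.0596, 0.1271]] 262
```

View pics/m11.png

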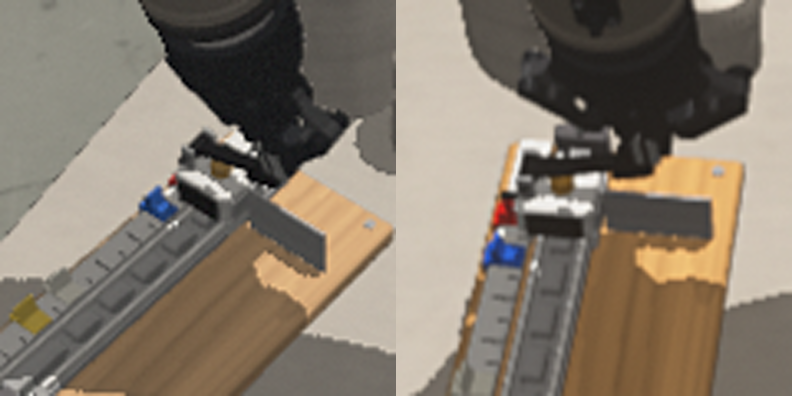

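Request:
move_arm --increments "0 -8 1 0 0 0 0; 0 -4 1 0 0 0 0; 0 0 0 15 0 0 0; 0 0 0 15 0 0 0; 0 0 0 15 0 0 0; 0 0 0 0 0 0 0; 0 0 0 0 0 0 0; 0 0 0 0 0 0 0"

```text
t: 17.0
eef_pos: [0.5761, -0.0302, 0.1221]
tool_rot: [0.083, 0.764, 0.632, -0.1]
contact_force: [-0.4, -0.1, 0.2]
gripper_width: -0.001
```

```bash
cat > lev.py <<'E'
from plate import *
tcp()
import sys
k=sys.argv[1]
for n in('scene','side'):
    snap(n,n+k);plate(n,n+k)
    W,im,d=cloud(n,n+k)
    g=np.stack([(W[...,:2]-G)@ex,(W[...,:2]-G)@ey,W[...,2]],-1)
    for x in np.arange(-.045,.045,.01):
        q=g[(d>0)&(g[...,0]>x)&(g[...,0]<x+.01)&(abs(g[...,1]+.075)<.016)&(g[...,2]>.05)&(im.mean(-1)<60)]
        if len(q): print('   x %.0f..'%(x*1000),len(q),'y',(1000*np.percentile(q[:,1],[5,95])).round(),'z',(1000*np.percentile(q[:,2],[10,50,90])).round())
E
python3 lev.py 12
```

```text
gauge -0.0348 -0.085 0.1221 F -0.13 [-0.41 -0.06  0.23] t 17.0
scene scene12 [-0.0772 -0.0763 -0.0751] 70
  above [[-0.0309, -0.089, 0.0817], [-0.014, -0.0747, 0.0929], [0.0175, -0.0642, 0.0979]] 156
   x -45.. 21 y [-72. -61.] z [151. 164. 177.]
   x -35.. 50 y [-85. -60.] z [ 94.  98. 173.]
   x -25.. 40 y [-88. -64.] z [92. 95. 97.]
   x -15.. 31 y [-87. -65.] z [90. 92. 94.]
   x -5.. 16 y [-79. -71.] z [86. 89. 91.]
   x 5.. 17 y [-79. -71.] z [83. 86. 87.]
   x 15.. 16 y [-80. -71.] z [80. 83. 85.]
   x 25.. 19 y [-79. -71.] z [76. 80. 82.]
   x 35.. 24 y [-81. -65.] z [72. 77. 78.]
side side12 [-0.0757 -0.0744 -0.0729] 98
  above [[-0.0325, -0.0871, 0.0692], [-0.0135, -0.0734, 0.0908], [0.0191, -0.0625, 0.0969]] 237
   x -45.. 33 y [-72. -60.] z [155. 170. 185.]
   x -35.. 56 y [-85. -63.] z [ 94.  97. 191.]
   x -25.. 52 y [-86. -64.] z [91. 93. 96.]
   x -15.. 55 y [-85. -61.] z [ 88.  91. 198.]
   x -5.. 28 y [-80. -60.] z [ 85.  87. 127.]
   x 5.. 24 y [-80. -66.] z [ 83.  85. 189.]
   x 15.. 39 y [-80. -62.] z [ 79.  82. 237.]
   x 25.. 23 y [-80. -70.] z [77. 78. 81.]
   x 35.. 36 y [-83. -62.] z [74. 76. 79.]
```

Request:
move_arm --increments "0 10 -2 0 0 0 0; 0 10 -2 0 0 0 0; 0 0 0 -15 0 0 0; 0 0 0 -15 0 0 0; 0 0 0 -10 0 0 0; 0 0 0 -5 0 0 0; 0 0 0 -4 0 0 0; 0 0 0 0 0 0 0"

```text
t: 18.1
eef_pos: [0.5966, -0.034, 0.0737]
tool_rot: [0.084, 0.764, 0.632, -0.1]
contact_force: [1.0, 0.2, -0.1]
gripper_width: 0.001
```

```bash
python3 lev.py 13
```

```text
gauge -0.014 -0.0849 0.0737 F 0.36 [ 1.02  0.17 -0.06] t 18.1
scene scene13 [-0.0768 -0.0758 -0.0748] 68
  above [[-0.0308, -0.0875, 0.0801], [-0.0195, -0.0705, 0.0959], [0.0195, -0.0607, 0.1274]] 189
   x -45.. 14 y [-70. -60.] z [150. 153. 247.]
   x -35.. 82 y [-84. -61.] z [ 96. 113. 150.]
   x -25.. 46 y [-87. -63.] z [ 93.  96. 125.]
   x -15.. 29 y [-71. -60.] z [ 90. 101. 126.]
   x -5.. 9 y [-75. -71.] z [86. 88. 90.]
   x 5.. 18 y [-79. -71.] z [82. 86. 87.]
   x 15.. 15 y [-79. -72.] z [79. 83. 85.]
   x 25.. 22 y [-81. -71.] z [76. 80. 81.]
   x 35.. 23 y [-83. -69.] z [74. 77. 79.]
side side13 [-0.0761 -0.0743 -0.073 ] 97
  above [[-0.0325, -0.0831, 0.0773], [-0.0148, -0.0689, 0.0937], [0.0192, -0.0595, 0.1272]] 270
   x -45.. 25 y [-70. -59.] z [148. 150. 153.]
   x -35.. 61 y [-84. -60.] z [ 95. 105. 147.]
   x -25.. 46 y [-72. -61.] z [ 92.  98. 121.]
   x -15.. 48 y [-72. -60.] z [ 90. 104. 142.]
   x -5.. 31 y [-81. -65.] z [ 85.  87. 112.]
   x 5.. 27 y [-80. -60.] z [ 82.  84. 149.]
   x 15.. 31 y [-81. -69.] z [78. 80. 83.]
   x 25.. 26 y [-81. -68.] z [76. 77. 80.]
   x 35.. 47 y [-84. -61.] z [ 73.  76. 188.]
```

Finger sits just above the half-lowered paddle. Press on.

Request:
move_arm --increments "0 0 0 -4 0 0 0; 0 0 0 -4 0 0 0; 0 -1 0 -4 0 0 0; 0 -1 0 -3 0 0 0; 0 -1 0 -3 0 0 0; 0 0 0 0 0 0 0; 0 0 0 0 0 0 0; 0 0 0 0 0 0 0"

```text
t: 19.2
eef_pos: [0.5931, -0.0343, 0.0555]
tool_rot: [0.084, 0.764, 0.632, -0.1]
contact_force: [-0.4, 0.7, 1.5]
gripper_width: -0.002
```

```bash
python3 lev.py 14
```

```text
gauge -0.0174 -0.0858 0.0555 F 0.59 [-0.37  0.67  1.53] t 19.2
scene scene14 [-0.0768 -0.0757 -0.0746] 64
  above [[-0.0445, -0.0861, 0.0715], [-0.0234, -0.068, 0.0819], [0.0181, -0.0547, 0.1297]] 267
   x -45.. 18 y [-71. -61.] z [129. 132. 134.]
   x -35.. 87 y [-83. -61.] z [ 75.  88. 130.]
   x -25.. 38 y [-75. -62.] z [ 74.  77. 104.]
   x -15.. 16 y [-72. -62.] z [ 73.  77. 103.]
   x -5.. 17 y [-77. -71.] z [71. 75. 77.]
   x 5.. 17 y [-79. -71.] z [73. 75. 77.]
   x 15.. 17 y [-78. -71.] z [71. 75. 76.]
   x 25.. 19 y [-79. -71.] z [71. 75. 76.]
   x 35.. 28 y [-84. -69.] z [73. 76. 78.]
side side14 [-0.076  -0.0741 -0.073 ] 92
  above [[-0.0493, -0.0819, 0.0709], [-0.0181, -0.0656, 0.0873], [0.018, -0.0533, 0.1291]] 401
   x -45.. 29 y [-67. -59.] z [122. 130. 133.]
   x -35.. 77 y [-81. -61.] z [ 74.  78. 109.]
   x -25.. 59 y [-70. -61.] z [ 74.  85. 120.]
   x -15.. 35 y [-75. -64.] z [73. 76. 98.]
   x -5.. 27 y [-80. -68.] z [73. 75. 78.]
   x 5.. 29 y [-79. -62.] z [ 73.  75. 131.]
   x 15.. 28 y [-79. -69.] z [72. 75. 77.]
   x 25.. 32 y [-79. -65.] z [ 72.  75. 168.]
   x 35.. 49 y [-83. -61.] z [ 73.  76. 169.]
```

Request:
move_arm --increments "0 0 0 -2 0 0 0; 0 0 0 -2 0 0 0; 0 0 0 -1 0 0 0; 0 0 0 -1 0 0 0; 0 0 0 0 0 0 0; 0 0 0 0 0 0 0; 0 0 0 0 0 0 0; 0 0 0 0 0 0 0"

```text
t: 20.3
eef_pos: [0.5935, -0.0341, 0.0524]
tool_rot: [0.084, 0.764, 0.631, -0.101]
contact_force: [-8.4, 0.4, 22.6]
gripper_width: -0.001
```

Firm stop (22.6 N). Lift off straight and check.

Request:
move_arm --increments "0 0 0 6 0 0 0; 0 0 0 15 0 0 0; 0 0 0 30 0 0 0; 0 0 0 40 0 0 0; 0 0 0 40 0 0 0; 0 0 0 40 0 0 0; 0 0 0 0 0 0 0; 0 0 0 0 0 0 0"

```text
t: 21.3
eef_pos: [0.5931, -0.0342, 0.2204]
tool_rot: [0.084, 0.764, 0.632, -0.1]
contact_force: [-0.4, -0.3, -1.1]
gripper_width: 0.006
```

```bash
python3 lev.py 15; python3 - <<'E'
import cv2,numpy as np
a=cv2.imread('pics/scene0.png') if 0 else np.load('pics/scene15.npz')['im'][:,:,::-1]
b=np.load('pics/side15.npz')['im'][:,:,::-1]
f=lambda x:cv2.resize(x,None,fx=3.3,fy=3.3,interpolation=2)
cv2.imwrite('pics/m15.png',np.hstack([f(a[130:250,170:290]),f(b[150:270,150:270])]));cv2.imwrite('pics/f15.png',b)
E
```

```text
gauge -0.0173 -0.0857 0.2204 F -0.38 [-0.37 -0.31 -1.07] t 21.3
scene scene15 [-0.0769 -0.076  -0.0748] 62
  above [[-0.0338, -0.0884, 0.071], [-0.0157, -0.0757, 0.0747], [0.0186, -0.0642, 0.0774]] 183
   x -45.. 25 y [-70. -60.] z [295. 298. 418.]
   x -35.. 159 y [-82. -61.] z [ 74. 267. 305.]
   x -25.. 76 y [-84. -62.] z [ 73.  76. 271.]
   x -15.. 46 y [-84. -60.] z [ 73.  75. 277.]
   x -5.. 21 y [-80. -71.] z [72. 75. 77.]
   x 5.. 19 y [-80. -71.] z [72. 75. 76.]
   x 15.. 20 y [-79. -72.] z [67. 75. 76.]
   x 25.. 18 y [-80. -71.] z [71. 74. 76.]
   x 35.. 29 y [-82. -69.] z [72. 75. 79.]
side side15 [-0.0757 -0.0743 -0.0731] 91
  above [[-0.0354, -0.0875, 0.0693], [-0.0158, -0.0736, 0.0739], [0.0189, -0.0621, 0.0772]] 248
   x -45.. 54 y [-72. -60.] z [289. 295. 298.]
   x -35.. 106 y [-84. -62.] z [ 73.  77. 270.]
   x -25.. 114 y [-85. -60.] z [ 73.  77. 287.]
   x -15.. 61 y [-81. -63.] z [ 72.  75. 268.]
   x -5.. 35 y [-80. -60.] z [ 73.  75. 295.]
   x 5.. 50 y [-79. -61.] z [ 73.  77. 298.]
   x 15.. 37 y [-79. -60.] z [ 72.  75. 314.]
   x 25.. 34 y [-80. -65.] z [ 72.  74. 333.]
   x 35.. 48 y [-83. -61.] z [ 72.  76. 335.]
```

View pics/m15.png

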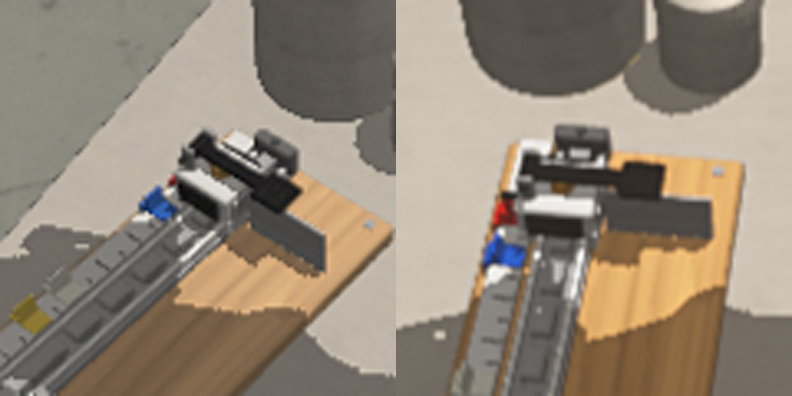

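View pics/f15.png

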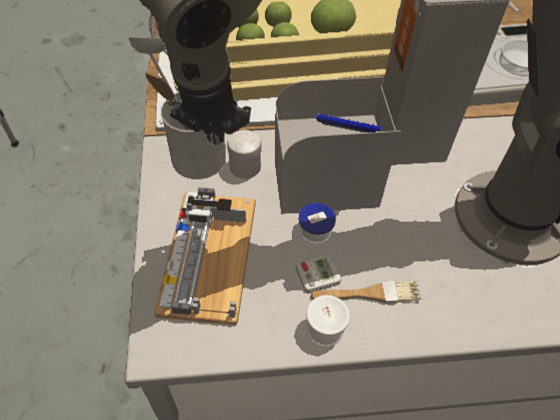

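```bash
python3 -c "
from station import bot
print(bot.hand_in())"
```

```text
the job is handed in; nothing more can be done
None
```

The stop is set in the notch at the red clip (y = −75 mm), the black lever is pressed flat, and I handed the job in at about 21 s of the 51 s allowed.

- **Stop:** I pushed the left pad with shut fingertips from +15 mm, past the notches at −15 and −45 mm. Near the red clip the stop jumped ahead of the fingertip and the push force fell to about 0.8 N. Depth readings of the stop's plate then gave about −75 mm (scene camera −76, side camera −74), unchanged after the lever press.
- **Lever:** The first press slid off the front end of the paddle with about 13 N sideways and left the lever roughly half down. I backed off, shifted about 8 mm behind that first press line and pressed again until it stopped firmly at about 23 N. After lifting off, the lever's upper face measured about 75 mm above the table over its whole length, which is flat.
- **Fingertip offset:** The real shut fingertips sit about 20–25 mm behind the reported TCP. Because of this, my first approach at the height I had planned passed just above the block without touching it. I saw it in the depth data and lowered the tool to correct it.
- **Surroundings:** In the last picture the arm is clear of the gauge. By eye, the tubs, timer, brush and shaker stand where they were; I did not measure them again.

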